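# Dial the combination of the parts safe

## Robot

A 6-joint arm with a two-finger parallel gripper is mounted at the origin on a cart in front of the work surface, level with it; the furniture and walls round the work are solid. World frame = base frame: x ahead of the robot, y to its left, z up, the work surface at z = 0. Lengths are in mm, angles in rad, forces in N, time in s.
With the tool pointing down it reaches from about 275 to 1000 mm from the base axis. Payload 8.4 kg.
Tool frame: the origin (TCP) lies between the finger pads; the fingertips stand 22 mm ahead of it and the grasp point (between the pads) lies 3 mm ahead of it; z points along the fingers, y is the line along which they close (so a half turn about z gives the same grasp; the last joint's range is limited). The gripper opens to 85 mm and grips with 20 to 120 N. Pads are 22 mm wide; open, the fingers measure 114 mm over their backs; the gripper's body (76 mm by 85 mm) begins 54 mm behind the grasp point. The pads swing forward as they close: fully open they stand 13 mm farther back than shut.
Start: joints at [-0.002, 0.353, 1.633, -0, 1.155, -0.002], TCP at [625.002, -0, 253.281] pointing down, gripper open.
Joint ranges: [-2.63, 2.63], [-0.92, 2.1], [0.06, 2.66], [-1.3, 4.44], [0, 2.69], [-3.02, 3.02]. Speed limits (rad/s): [2.22, 2.22, 2.79, 3.14, 3.14, 3.14].

## Interface

Orientations are given as [roll, pitch, yaw] about the fixed x, y, z axes, in that order (R = Rz(yaw) Ry(pitch) Rx(roll)).
In Python, from rig import r, grab_frame gives the robot as it stands.
- The arm moves only by the shell command python3 -m inch 'ROWS' [FORCE]. ROWS is JSON, a list of rows, each a list of 7 numbers: the turn, a rotation vector about the tool's x, y, z as a fraction of full scale, then the shift along the tool's x, y, z as a fraction of full scale, then the closure, from 0 (fully open) to 1 (shut). In form: [[rx, ry, rz, dx, dy, dz, fingers], ...]. A call has 1 to 8 rows; each row shifts and turns the commanded pose from where the row before left it, along the tool's axes as they then stand; what a row does not reach is not made up. Full scale, the value 1, is 2.5 cm for a shift and pi rad for a turn. A row lasts 1/12 s, in which the tool goes at most 41.7 mm and 7.16 degrees, less where a joint would pass 70% of its speed; a pose out of reach is approached as far as the arm can. A call with a number of a shift or a turn outside -1 to 1 is refused whole. A call with a gripper value outside its range is refused whole. The fingers move at their own pace and stop on an object; FORCE is the grip in N (left out, the last holds). Time passes only in rows, so rows that do not move let the fingers close. It gives the time, the measured TCP pose, the force, the opening and the grip force at its end, in the units of the state.
- r.sense(): the state, without advancing time (a new reading comes with each control period).
- grab_frame(name): name is "scene" or "side" or "wrist"; returns a dict with "pixels" (480x640x3 uint8, red, green, blue), "z_map" (480x640 float32, mm along the optical axis (not along the pixel's ray), 0 where there is no reading), "vertical_fov" (degrees; the focal length in pixels is half the picture's height over the tangent of half this angle, whatever the lens; pixels are square), "cx", "cy" (the principal point, pixels), "cam_to_world" (4x4, takes a point from camera to world coordinates). Camera axes: x right, y down, z forward; pixel columns grow to the right and rows downward; lengths in mm; the calibration is good to about 2 mm. A picture is of the moment at which its call begins.
- r.sign_off(): hands the job in; it is judged then, once.
The state is a dict: "clock": time; "qpos": joint angles; "qvel": joint speeds; "joint_efforts": joint torques, N m; "eef_pos": TCP position; "tcp_rot": TCP orientation; "contact_force": force on the tool from outside, world axes, zero at the start; "wrist_torque": the same for the moment, N m; "opening": opening from 0.0 (shut) to 1.0 (fully open); "grasp_force": force on a finger pad.
Only numpy, scipy, OpenCV 4.12 (cv2) and the standard library are available. Lean on these libraries where they do the work, as an engineer would, in place of code of your own. Each camera call takes 0.05 s, during which the arm holds its last target. There are 200 camera calls.

## Task

Two small grey parts safes stand on the white bench, one with a blue dial and one with a red dial. Dial the combination on the blue one: turn its dial right (clockwise seen from above) until the white line on its grip points at the yellow mark, stop there for about a second, then turn it left (counter-clockwise) until the line points at the green mark, and let go with the dial left there. Leave the red dial as it is.

Things in the scene. Friction and masses are not known exactly. Their poses are not given: they have to be found in the camera images.
- blue_grip (a point): Point on the blue dial's upright axis, 97 mm above the bench. The dial: a blue disc (56 mm across, top at 73 mm) with an upright blue bar on it, 50 mm long, 14 mm thick, 73 to 106 mm above the bench, gripped from above across the 14 mm. The frame turns with the dial: z up, x along the bar towards its white-lined end (the pointer), y across the bar.
- blue_dial (a joint): Angle of the blue dial, rad, growing clockwise seen from above. 0: white line at the long white tick, mid far side. Yellow mark (14 x 7 mm, right of that tick) at +0.80, green mark (same size, left of it) at -0.70; small ticks 0.1 apart. Starts within 0.3 of 0; stops at +-1.2. Friction 0.04 N m, stays where left.
- safe_blue: Grey steel box with the blue dial in the middle of its lid, 132 (x) x 114 (y) mm, lid top 62 mm above the bench; round the dial a black scale ring, 96 mm across, top at 66 mm. Fixed to the bench, turned up to 15 degrees. Origin: centre of its underside; x away from the robot, z up. It may stand left or right of its red-dialled twin.
- red_pointer (a point): Tip of the white line on the red dial of the other, otherwise identical grey box: top of its grip bar, 106 mm above the bench, 25 mm from that dial's axis; x points from the axis to this tip, z up. Not to be turned.

How it is judged:
By the outcome, as a careful person would: the job done as asked, in the order asked, and still so for the second after the job is handed in, with the robot touching nothing.
It also fails if it takes over 35 s, if anything falls off the work surface, if the arm or the gripper's body presses on something with over 40 N, if the wrist force passes 120 N, or if a joint passes its speed limit or range.

## Working session

There is one attempt and no reset: what is moved stays moved. The work goes in short steps, Python scripts to look and compute and a shell command to move; the robot and the scene stay as the last step left them, time stands still between calls to the robot, and variables do not carry over. Pictures are saved under pics/ and viewed, at most 10 in all, crops included, and the job is handed in when it is done.

```bash
mkdir -p pics; ls; cat > h.py <<'E'
import numpy as np, cv2
from rig import r, grab_frame
def ray(f,u,v,z):
    F=240/np.tan(np.radians(f["vertical_fov"])/2); T=np.array(f["cam_to_world"])
    d=T[:3,:3]@np.array([(u-f["cx"])/F,(v-f["cy"])/F,1]); o=T[:3,3]
    return o+d*(z-o[2])/d[2]
def pix(f,p):
    F=240/np.tan(np.radians(f["vertical_fov"])/2); T=np.array(f["cam_to_world"])
    c=T[:3,:3].T@(np.array(p)-T[:3,3]); return c[:2]/c[2]*F+[f["cx"],f["cy"]]
def save(f,n,crop=None,s=1):
    im=f["pixels"][...,::-1]
    if crop: x0,y0,x1,y1=crop; im=im[y0:y1,x0:x1]
    cv2.imwrite("pics/"+n,cv2.resize(im,None,fx=s,fy=s,interpolation=cv2.INTER_CUBIC))
E
python3 - <<'E'
from h import *
a=grab_frame("scene"); b=grab_frame("wrist")
cv2.imwrite("pics/a.png",cv2.resize(np.hstack([a["pixels"],b["pixels"]])[...,::-1],(800,300)))
for n,f in (("scene",a),("wrist",b)):
    print(n,f["vertical_fov"],f["cx"],f["cy"],np.round(f["cam_to_world"],3).tolist())
    h=cv2.cvtColor(f["pixels"],cv2.COLOR_RGB2HSV)
    for c,lo,hi in (("blue",100,130),("green",45,85),("yellow",22,34),("red",0,6)):
        m=cv2.inRange(h,(lo,120,60),(hi,255,255)); k,_,st,ce=cv2.connectedComponentsWithStats(m)
        for i in range(1,k):
            if st[i,4]>25: print(c,st[i].tolist(),ce[i].round(1), ray(f,*ce[i],66 if c in("green","yellow") else 100).round(1))
print(r.sense())
E
```

```text
pics
scene 55.874852243494786 312.13403981142454 244.26805014976526 [[0.448, -0.42, 0.789, -108.658], [-0.894, -0.219, 0.391, -539.819], [0.008, -0.881, -0.473, 514.574], [0.0, 0.0, 0.0, 1.0]]
blue [3, 30, 54, 13, 494] [30.5 36.2] [3856.1 5371.6  100. ]
blue [67, 34, 140, 19, 1476] [139.   42.6] [3863.3 3561.9  100. ]
blue [249, 43, 321, 34, 4565] [416.5  59. ] [3874.   488.9  100. ]
blue [184, 54, 27, 34, 168] [197.4  69.7] [2451.3 1607.5  100. ]
blue [314, 170, 14, 8, 41] [320.5 173.9] [955.5 -35.5 100. ]
blue [224, 186, 82, 55, 482] [262.7 213.3] [661.7 -35.  100. ]
blue [0, 261, 496, 192, 6584] [256.6 359.4] [ 263.8 -275.4  100. ]
blue [355, 261, 32, 31, 650] [371.3 278.5] [ 519.3 -341.3  100. ]
green [0, 138, 48, 54, 1226] [ 19.6 165.3] [681.6 850.1  66. ]
green [0, 156, 282, 147, 18053] [135.7 226.1] [533.2 221.3  66. ]
green [48, 165, 34, 16, 197] [ 66.8 173.5] [698.  660.3  66. ]
green [0, 175, 17, 11, 114] [  5.7 180.3] [581.1 760.5  66. ]
green [65, 183, 22, 10, 129] [ 75.8 187.1] [635.7 544.5  66. ]
green [19, 184, 48, 16, 515] [ 43.  192.2] [570.9 588.8  66. ]
green [0, 1
[... 920 characters left out ...]
]
{'clock': 0.1, 'qpos': array([-2.42867492e-03,  3.53590690e-01,  1.63403394e+00, -1.55214175e-05,
        1.15520190e+00, -2.39864629e-03]), 'qvel': array([-0.00136803, -0.0017277 , -0.00225343, -0.00026631,  0.00069503,
        0.00155371]), 'joint_efforts': array([ 4.27485766e-04, -6.06356549e+01, -3.42817569e+01, -7.40920814e-05,
        3.91241178e-03, -4.99377973e-05]), 'eef_pos': array([ 6.24613691e+02, -2.15361723e-02,  2.52640419e+02]), 'tcp_rot': array([-3.14035875e+00,  1.12327841e-05,  1.57077258e+00]), 'contact_force': array([-0.11663637,  0.57847472, -0.30067782]), 'wrist_torque': array([-0.00922682,  0.03619784, -0.01416361]), 'grasp_force': 0.0, 'opening': 1.000585046687598}
```

View pics/a.png

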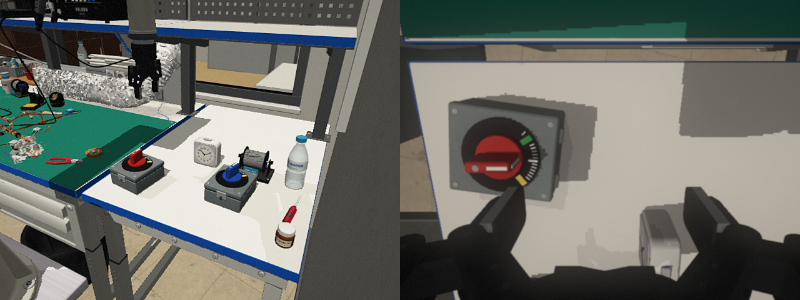

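The overview shows the blue safe near scene pixel (371,278), about (520,-341) mm, and the red one at (218,255). I'll move the wrist camera over the blue safe and turn the tool so the fingers close across the bar.

```bash
python3 -m inch '[[0,0,0,-0.97,-0.29,0,0],[0,0,0,-0.97,-0.29,0,0],[0,0,0,-0.97,-0.29,0,0],[0,0,0,-0.97,-0.29,0,0],[0,0,0,-0.97,-0.29,0,0],[0,0,0,-0.97,-0.29,0,0],[0,0,0,-0.97,-0.29,0,0]]'
python3 -m inch '[[0,0,0,-0.97,-0.29,0,0],[0,0,0,-0.97,-0.29,0,0],[0,0,0,-0.97,-0.29,0,0],[0,0,0,-0.97,-0.29,0,0],[0,0,0,-0.97,-0.29,0,0],[0,0,0,-0.97,-0.29,0,0],[0,0,0.038,0,0,0,0],[0,0,0.038,0,0,0,0]]'
python3 -m inch '[[0,0,0.038,0,0,0,0],[0,0,0.038,0,0,0,0],[0,0,0.038,0,0,0,0],[0,0,0.038,0,0,0,0],[0,0,0.038,0,0,0,0],[0,0,0.038,0,0,0,0],[0,0,0.038,0,0,0,0],[0,0,0.038,0,0,0,0]]'
python3 -m inch '[[0,0,0.038,0,0,0,0],[0,0,0.038,0,0,0,0],[0,0,0.038,0,0,0,0],[0,0,0,0,0,0,0],[0,0,0,0,0,0,0]]'
python3 - <<'E'
from h import *
b=grab_frame("wrist"); save(b,"b.png")
s=grab_frame("side"); np.save("b.npy",b,allow_pickle=True)
print({k:np.round(v,3) for k,v in r.sense().items() if k in("clock","qpos","eef_pos","tcp_rot")})
f=b
h=cv2.cvtColor(f["pixels"],cv2.COLOR_RGB2HSV)
for c,lo,hi,z in (("blue",105,130,90),("green",45,85,66),("yellow",22,34,66)):
    m=cv2.inRange(h,(lo,120,60),(hi,255,255)); k,_,st,ce=cv2.connectedComponentsWithStats(m)
    for i in range(1,k):
        if st[i,4]>60: print(c,st[i].tolist(),ce[i].round(1), ray(f,*ce[i],z).round(1))
E
```

```text
clock: 0.68
eef_pos: [573.5, -170.8, 252.9]
tcp_rot: [-3.141, -0.0, 1.571]
contact_force: [0.7, -0.2, 0.6]
opening: 1.002
grasp_force: 0.0
clock: 1.35
eef_pos: [529.9, -316.7, 252.8]
tcp_rot: [-3.141, -0.0, 1.325]
contact_force: [0.6, 0.2, -0.5]
opening: 1.002
grasp_force: 0.0
clock: 2.02
eef_pos: [530.5, -315.1, 252.8]
tcp_rot: [-3.141, 0.001, 0.371]
contact_force: [0.8, 0.1, -0.3]
opening: 0.997
grasp_force: 0.0
clock: 2.43
eef_pos: [530.6, -315.2, 253.0]
tcp_rot: [-3.141, 0.001, 0.023]
contact_force: [-0.3, 0.3, -0.2]
opening: 0.998
grasp_force: 0.0
{'clock': np.float64(2.533), 'qpos': array([-0.538,  0.341,  1.651, -0.   ,  1.15 ,  1.01 ]), 'eef_pos': array([ 530.669, -315.206,  253.11 ]), 'tcp_rot': array([-3.141,  0.   ,  0.023])}
blue [621, 6, 19, 94, 129] [630.6  51.2] [ 637.2 -498.4   90. ]
blue [308, 132, 79, 85, 4334] [346.6 172.7] [ 558.5 -326.4   90. ]
green [309, 116, 16, 20, 173] [316.5 125.8] [ 587.3 -305.4   66. ]
yellow [380, 127, 22, 21, 230] [390.3 136.8] [ 580.9 -357.4   66. ]
```

View pics/b.png

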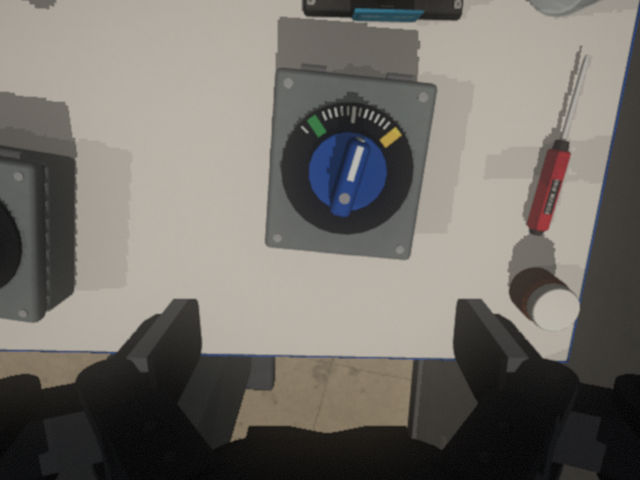

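The wrist view shows the blue dial at (347,172). Its white line runs (349,180) to (358,147), the green mark is at (316,126), the yellow at (390,137) and the zero tick at (352,114). Next I'll compute the axis, box yaw and dial angle.

```bash
cat >> h.py <<'E'
from scipy.optimize import least_squares
def blobs(f,lo,hi,zmin,roi=None):
    h=cv2.cvtColor(f["pixels"],cv2.COLOR_RGB2HSV); m=cv2.inRange(h,lo,hi)
    if roi: 
        q=np.zeros_like(m); x0,y0,x1,y1=roi; q[y0:y1,x0:x1]=m[y0:y1,x0:x1]; m=q
    return m
def big(m):
    k,l,st,ce=cv2.connectedComponentsWithStats(m); i=1+np.argmax(st[1:,4]); return (l==i),ce[i]
E
python3 - <<'E'
from h import *
b=np.load("b.npy",allow_pickle=True).item(); roi=(265,95,430,245)
g=big(blobs(b,(45,120,60),(85,255,255),0,roi))[1]; y=big(blobs(b,(22,120,60),(34,255,255),0,roi))[1]
gr=ray(b,*g,66);yr=ray(b,*y,66)
# screws on lid -> centre & yaw
S=np.array([ray(b,*p,62)[:2] for p in((288,83),(423,97),(278,238),(400,250))]); print("screws",S.round(1).tolist(),S.mean(0))
# ring outer contour
m=((b["pixels"].max(2)<45)*255).astype(np.uint8); q=np.zeros_like(m); q[roi[1]:roi[3],roi[0]:roi[2]]=m[roi[1]:roi[3],roi[0]:roi[2]]
bm,_=big(q); c=cv2.findContours(bm.astype(np.uint8),cv2.RETR_EXTERNAL,cv2.CHAIN_APPROX_NONE)[0]
P=cv2.convexHull(np.vstack(c))[:,0]; P=np.array([ray(b,*p,66)[:2] for p in P])
s=least_squares(lambda v:np.hypot(*(P-v[:2]).T)-v[2],[*S.mean(0),48],loss="soft_l1").x; print("ring",s)
# disc top edge
bl,_=big(blobs(b,(105,120,60),(130,255,255),0,roi))
A=s[:2]; an=lambda p:np.arctan2(*(p[:2]-A)[::-1])
print("marks r",np.hypot(*(gr[:2]-A)),np.hypot(*(yr[:2]-A)),"dirs",an(gr),an(yr),"zero",(an(gr)-.7),(an(yr)+.8))
bw,_=big(((b["pixels"].min(2)>150)*255).astype(np.uint8)*cv2.rectangle(np.zeros((480,640),np.uint8),(335,138),(375,190),1,-1))
v,u=np.nonzero(bw); L=np.array([ray(b,*p,106)[:2] for p in zip(u,v)]); vx,vy,x0,y0=cv2.fitLine(L.astype(np.float32),cv2.DIST_L2,0,.01,.01).ravel()
d=np.array([vx,vy])*np.sign(vx); print("line dir",np.arctan2(d[1],d[0]),"extent along",((L-A)@d).min(),((L-A)@d).max(),"perp offset",(np.array([x0,y0])-A)@[-d[1],d[0]],len(L))
E
```

```text
screws [[615.4, -285.2], [608.2, -379.0], [503.3, -277.2], [495.7, -370.8]] [ 555.63199298 -328.05015209]
ring [ 557.37262162 -328.68184331   45.83005252]
marks r 37.90695151772817 37.07665430086593 dirs 0.6615685716862126 -0.8849400192284773 zero -0.03843142831378732 -0.08494001922847727
line dir -0.26652327 extent along -1.0478219900834032 20.246843057251226 perp offset 0.6260762683910812 198
```

```bash
python3 -m inch '[[0,0,0,0.504,0.276,0,0],[0,0,0,0.504,0.276,0,0],[0,0,0.0307,0,0,0,0],[0,0,0.0307,0,0,0,0],[0,0,0.0307,0,0,0,0],[0,0,0,0,0,0.9,0],[0,0,0,0,0,0.9,0],[0,0,0,0,0,0.9,0]]'
python3 -m inch '[[0,0,0,0,0,0.9,0],[0,0,0,0,0,0,0],[0,0,0,0,0,0,0]]'
python3 - <<'E'
from h import *
b=grab_frame("wrist"); save(b,"c.png"); np.save("c.npy",b,allow_pickle=True)
s=grab_frame("side"); np.save("s.npy",s,allow_pickle=True)
st=r.sense();print(st["eef_pos"],st["tcp_rot"],st["qpos"])
for p in ((556.2,-328.4,106),(556.2+25*np.cos(.267),-328.4-25*np.sin(.267),106)): print(pix(b,p))
E
```

```text
clock: 3.2
eef_pos: [556.4, -328.7, 185.4]
tcp_rot: [3.141, -0.001, -0.268]
contact_force: [0.3, 0.0, -0.2]
opening: 1.003
grasp_force: 0.0
clock: 3.45
eef_pos: [555.6, -328.2, 162.4]
tcp_rot: [-3.141, 0.003, -0.269]
contact_force: [0.4, 0.3, 0.2]
opening: 0.998
grasp_force: 0.0
[ 556.93337168 -328.99198911  164.66857678] [ 3.14116092e+00 -1.58098133e-03 -2.69414524e-01] [-5.35887292e-01  4.75228615e-01  1.65983033e+00 -2.12446383e-07
  1.00489484e+00  1.30432401e+00]
[329.48377703 268.92211664]
[329.43927705 214.00228147]
```

View pics/c.png

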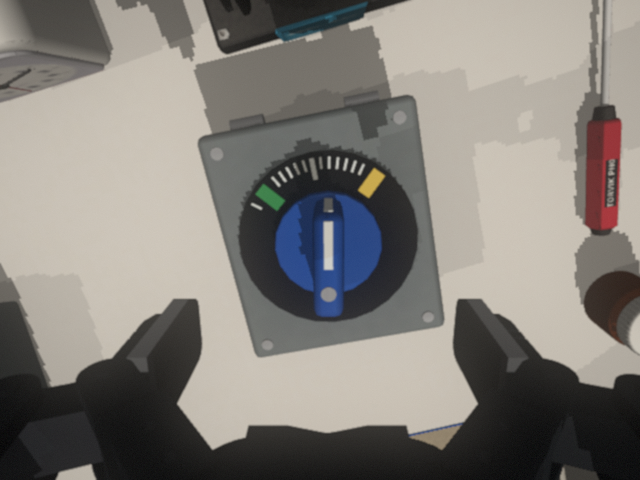

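The bar is aligned with the tool (vertical at u≈329, far end v≈212), centred between the fingers. I'll pin the axis down using depth.

```bash
cat >> h.py <<'E'
def bartop(f):
    F=240/np.tan(np.radians(f["vertical_fov"])/2); T=np.array(f["cam_to_world"]); z=f["z_map"]
    v,u=np.mgrid[:480,:640]; C=np.stack([(u-f["cx"])/F*z,(v-f["cy"])/F*z,z],-1)@T[:3,:3].T+T[:3,3]
    h=cv2.cvtColor(f["pixels"],cv2.COLOR_RGB2HSV); m=(C[...,2]>98)&(C[...,2]<115)&(np.hypot(C[...,0]-556,C[...,1]+328)<35)&(z>0)
    P=C[m]; (c,s,a)=cv2.minAreaRect(P[:,:2].astype(np.float32)); return P,c,s,a
def marks(f):
    o=[]
    for lo,hi in ((45,85),(22,34)):
        h=cv2.cvtColor(f["pixels"],cv2.COLOR_RGB2HSV); m=cv2.inRange(h,(lo,120,60),(hi,255,255))
        k,l,st,ce=cv2.connectedComponentsWithStats(m)
        W=[(st[i,4],ray(f,*ce[i],66)) for i in range(1,k)]; W=[w for w in W if np.hypot(w[1][0]-556,w[1][1]+328)<50]
        o.append(max(W,key=lambda w:w[0])[1][:2] if W else None)
    return o
E
python3 - <<'E'
from h import *
b=np.load("c.npy",allow_pickle=True).item(); P,c,s,a=bartop(b); print(len(P),P.mean(0),c,s,a)
g,y=marks(b); m=(g+y)/2; d=g-y; ch=np.hypot(*d); n=np.array([d[1],-d[0]])/ch; n*=np.sign(n[0])
print("g,y",g,y,"chord",ch,"R",ch/2/np.sin(.75)); A=m-n*ch/2/np.tan(.75); print("axis from marks",A)
for A in (A,np.array(c),np.array([556.2,-328.4])):
  print([np.arctan2(*(p-A)[::-1]) for p in (g,y)],"zero",[np.arctan2(*(p-A)[::-1])+k for p,k in ((g,-.7),(y,.8))])
S=np.array([ray(b,*p,62)[:2] for p in((217,154),(399,117),(267,345),(429,317))]);print("screws",S.mean(0), np.arctan2(*(S[0]+S[1]-S[2]-S[3])[::-1]))
E
```

```text
3212 [ 558.6099896  -328.18895431  104.83876656] (556.8834838867188, -327.71502685546875) (13.994819641113281, 50.18057632446289) 75.11897277832031
g,y [ 587.30233087 -305.43602727] [ 580.81016053 -357.35472104] chord 52.32302589440901 R 38.38031884558462
axis from marks [ 556.19080395 -327.91094145]
[np.float64(0.6256007496425467), np.float64(-0.8743992503574505)] zero [np.float64(-0.0743992503574532), np.float64(-0.07439925035745043)]
[np.float64(0.6321466792757952), np.float64(-0.891649576085306)] zero [np.float64(-0.0678533207242048), np.float64(-0.091649576085306)]
[np.float64(0.6359943053766308), np.float64(-0.866329378412596)] zero [np.float64(-0.06400569462336914), np.float64(-0.06632937841259601)]
screws [ 555.7437185  -327.84666397] -0.07465749247745496
```

```bash
python3 -m inch '[[0,0,0,0,0,0.85,0],[0,0,0,0,0,0.85,0],[0,0,0,0,0,0.84,0],[0,0,0,0,0,0,0],[0,0,0,0,0,0,0]]'
python3 -m inch '[[0,0,0,0,0,0,1],[0,0,0,0,0,0,1],[0,0,0,0,0,0,1],[0,0,0,0,0,0,1],[0,0,0,0,0,0,1],[0,0,0,0,0,0,1],[0,0,0,0,0,0,1],[0,0,0,0,0,0,1]]' 40
python3 - <<'E'
from h import *
b=grab_frame("wrist"); save(b,"d.png"); s=r.sense(); print(s["eef_pos"],s["tcp_rot"],s["opening"],s["grasp_force"],s["contact_force"])
E
```

```text
clock: 3.97
eef_pos: [556.4, -328.7, 100.6]
tcp_rot: [-3.142, 0.0, -0.27]
contact_force: [0.0, -0.2, 0.7]
opening: 1.001
grasp_force: 0.0
clock: 4.63
eef_pos: [556.3, -328.8, 100.3]
tcp_rot: [3.141, -0.0, -0.271]
contact_force: [-2.2, -0.7, 5.2]
opening: 0.157
grasp_force: 42.9
[ 556.34266452 -328.85048816  100.34036892] [ 3.14123601e+00 -4.72937154e-04 -2.70489575e-01] 0.1547842360169813 42.88577198982239 [-2.00583228 -1.15178037  6.13845745]
```

View pics/d.png

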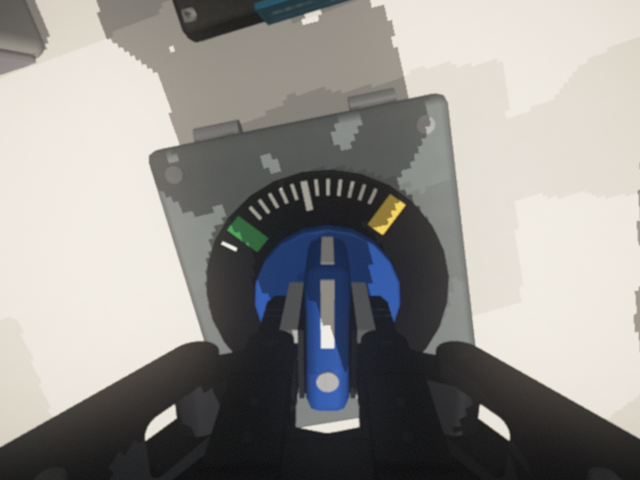

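The bar (u≈327) is gripped squarely between the pads. Now I'll turn it right to the yellow mark.

```bash
python3 -m inch '[[0,0,0.024,0,0,0,1],[0,0,0.024,0,0,0,1],[0,0,0.024,0,0,0,1],[0,0,0.024,0,0,0,1],[0,0,0.024,0,0,0,1],[0,0,0.024,0,0,0,1],[0,0,0.024,0,0,0,1],[0,0,0.024,0,0,0,1]]'
python3 -m inch '[[0,0,0,0,0,0,1],[0,0,0,0,0,0,1],[0,0,0,0,0,0,1]]'
cat >> h.py <<'E'
def dial(f):
    P,c,s,a=bartop(f); rect=None
    w=blobs(f,(0,0,140),(180,60,255),0); 
    return c,s,a
E
python3 - <<'E'
from h import *
b=grab_frame("wrist"); save(b,"e.png"); np.save("e.npy",b,allow_pickle=True); s=r.sense(); print(s["eef_pos"],s["tcp_rot"],s["opening"],s["contact_force"],s["wrist_torque"])
g,y=marks(b); print(g,y); A=np.array([556.4,-327.9]); print([np.arctan2(*(p-A)[::-1]) for p in (g,y) if p is not None])
E
```

```text
clock: 5.35
eef_pos: [556.3, -328.9, 100.3]
tcp_rot: [3.141, -0.001, -0.877]
contact_force: [-1.7, -0.9, 6.0]
opening: 0.155
grasp_force: 43.0
clock: 5.6
eef_pos: [556.3, -328.9, 100.3]
tcp_rot: [3.142, -0.001, -0.874]
contact_force: [-1.3, -0.9, 6.1]
opening: 0.157
grasp_force: 43.0
[ 556.31831351 -328.88309311  100.33620933] [ 3.14153031e+00 -6.22208629e-04 -8.73662236e-01] 0.15596729993929523 [-1.57998519 -0.06920574  5.6706628 ] [-0.15181042  0.30179875 -0.01858674]
[ 587.38605095 -305.19761054] [ 580.89346966 -357.5310883 ]
[np.float64(0.6323139698726131), np.float64(-0.8800367410992368)]
```

View pics/e.png

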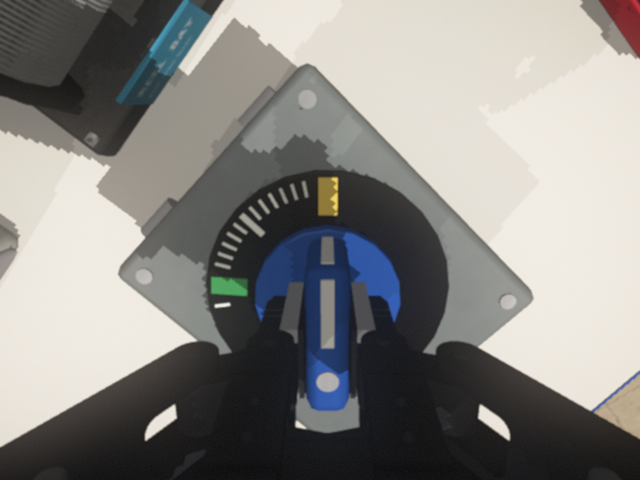

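The white line (u≈327) points straight at the yellow mark (328,196). I'll hold here, then turn left 1.5 rad to green.

```bash
python3 -m inch '[[0,0,0,0,0,0,1],[0,0,0,0,0,0,1],[0,0,0,0,0,0,1],[0,0,0,0,0,0,1],[0,0,0,0,0,0,1],[0,0,0,0,0,0,1],[0,0,0,0,0,0,1],[0,0,0,0,0,0,1]]' | head -1
python3 -m inch '[[0,0,0,0,0,0,1],[0,0,-0.034,0,0,0,1],[0,0,-0.034,0,0,0,1],[0,0,-0.034,0,0,0,1],[0,0,-0.034,0,0,0,1],[0,0,-0.034,0,0,0,1],[0,0,-0.034,0,0,0,1],[0,0,-0.034,0,0,0,1]]'
python3 -m inch '[[0,0,-0.034,0,0,0,1],[0,0,-0.034,0,0,0,1],[0,0,-0.034,0,0,0,1],[0,0,-0.034,0,0,0,1],[0,0,-0.034,0,0,0,1],[0,0,-0.034,0,0,0,1],[0,0,-0.034,0,0,0,1],[0,0,0,0,0,0,1]]'
python3 -m inch '[[0,0,0,0,0,0,1],[0,0,0,0,0,0,1]]'
python3 - <<'E'
from h import *
b=grab_frame("wrist"); save(b,"f.png"); s=r.sense(); print(s["eef_pos"],s["tcp_rot"],s["opening"],s["contact_force"],s["wrist_torque"])
E
```

```text
clock: 6.32
clock: 6.98
eef_pos: [556.4, -328.8, 100.3]
tcp_rot: [3.141, -0.0, -0.121]
contact_force: [-1.5, 0.5, 5.6]
opening: 0.156
grasp_force: 43.0
clock: 7.65
eef_pos: [556.3, -328.8, 100.3]
tcp_rot: [3.141, -0.0, 0.628]
contact_force: [-2.1, -0.0, 6.1]
opening: 0.155
grasp_force: 43.0
clock: 7.82
eef_pos: [556.3, -328.8, 100.3]
tcp_rot: [3.141, -0.0, 0.622]
contact_force: [-1.1, -0.4, 6.3]
opening: 0.156
grasp_force: 43.0
[ 556.29470439 -328.73454009  100.31217571] [ 3.14120715e+00 -2.19542773e-06  6.21885239e-01] 0.15543481274009202 [-1.25495303  0.23137104  5.98404288] [0.05900804 0.29787259 0.03696078]
```

View pics/f.png

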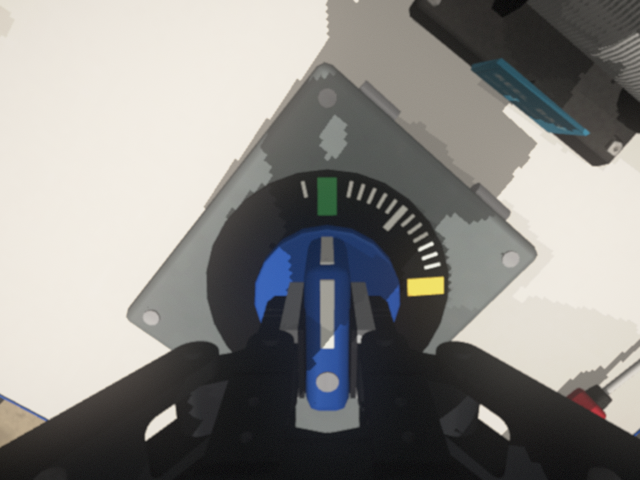

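The line (u≈327) points at the green mark (327,196). I'll release, rise straight up and check from above.

```bash
python3 -m inch '[[0,0,0,0,0,0,0],[0,0,0,0,0,0,0],[0,0,0,0,0,0,0],[0,0,0,0,0,0,0],[0,0,0,0,0,0,0],[0,0,0,0,0,0,0],[0,0,0,0,0,0,0],[0,0,0,0,0,0,0]]'
python3 -m inch '[[0,0,0,0,0,-0.6,0],[0,0,0,0,0,-0.8,0],[0,0,0,0,0,-0.8,0],[0,0,0,0,0,-0.8,0],[0,0,0,0,0,-0.8,0],[0,0,0,0,0,0,0],[0,0,0,0,0,0,0],[0,0,0,0,0,0,0]]'
python3 - <<'E'
from h import *
b=grab_frame("wrist"); save(b,"g.png"); P,c,s,a=bartop(b); print(c,s,np.radians(a),np.radians(a-90)); g,y=marks(b); A=np.array(c)
for A in (np.array(c),np.array([556.4,-327.9])): print([np.arctan2(*(p-A)[::-1]) for p in (g,y)])
s=r.sense(); print(s["clock"],s["eef_pos"],s["tcp_rot"],s["contact_force"])
E
```

```text
clock: 8.53
eef_pos: [556.2, -328.5, 99.7]
tcp_rot: [-3.142, -0.0, 0.622]
contact_force: [-0.3, 0.4, 0.5]
opening: 0.997
grasp_force: 0.0
clock: 9.2
eef_pos: [555.8, -328.3, 194.1]
tcp_rot: [-3.141, 0.0, 0.622]
contact_force: [-0.6, 0.1, -0.6]
opening: 0.999
grasp_force: 0.0
(556.4711303710938, -327.21923828125) (49.81642150878906, 13.926260948181152) 0.6266165710443162 -0.9441797557505803
[np.float64(0.6251069693033067), np.float64(-0.8913460704340483)]
[np.float64(0.6383435082013836), np.float64(-0.8787002363636951)]
9.25 [ 555.58241146 -328.2012438   193.63422222] [-3.13999219e+00  6.72541314e-04  6.21696814e-01] [-0.13657818  0.39240523 -0.18659949]
```

View pics/g.png

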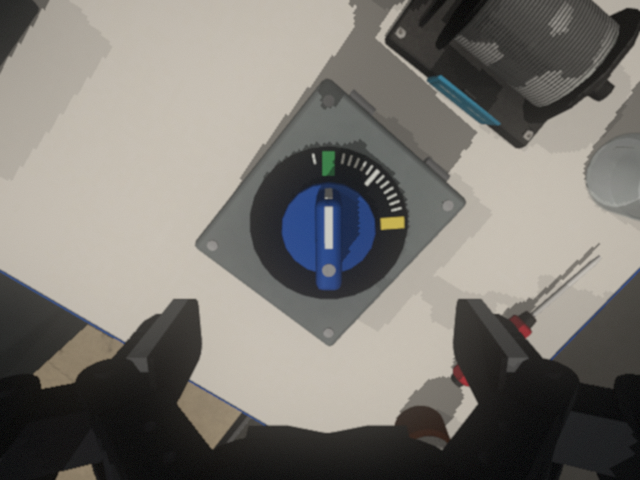

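The released dial's line (328,200–248) points at the green mark (328,163). The bar yaw of 0.627 matches the green direction of 0.625–0.638, and the gripper is clear. Handing in.

```bash
python3 -c "
from rig import r
print(r.sign_off())"
```

```text
the job is handed in; nothing more can be done
None
```

I turned the blue dial right to yellow, held it there for about a second, then turned it left to green and let go. The final camera check showed the line on the green mark; I never went near the red dial. I handed the job in at about 9.3 s, and no verdict came back.

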